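# Park the pH pen in its sprung storage cradle

## Robot

A 7-joint arm with a two-finger parallel gripper is mounted at the origin on a cart in front of the work surface, level with it; the furniture and walls round the work are solid. World frame = base frame: x ahead of the robot, y to its left, z up, the work surface at z = 0. Lengths are in m, angles in rad, forces in N, time in s.
With the tool pointing down it reaches from about 0.425 to 0.875 m from the base axis. Payload 4.7 kg.
Tool frame: the origin (TCP) lies on the centre line of the jaws, within the pads' length; the fingertips stand ahead of it and the grasp point (between the pads) lies 2 mm behind it (nose_length is the z of the fingertips in the tool frame, in m); z points along the fingers, y is the line along which they close (so a half turn about z gives the same grasp; the last joint's range is limited). The gripper opens to 87 mm and grips with 3 to 60 N. Pads are 19 mm wide; open, the fingers measure 117 mm over their backs; the gripper's body (75 mm by 190 mm) begins 51 mm behind the grasp point.
Start: joints at [1.224, 0.321, -0.07, 1.45, 0.023, 1.371, -0.057], TCP at [0.229, -0.608, 0.24] pointing down, gripper open.
Joint ranges: [-2.86, 2.86], [-0.3, 2.09], [-1.38, 1.24], [0.06, 2.45], [-1.56, 4.7], [0.09, 2.05], [-2.69, 2.69]. Speed limits (rad/s): [2.57, 2.57, 3.14, 3.14, 3.14, 3.14, 3.14].

## Interface

Orientations are given as a rotation vector (axis times angle).
In Python, from bench import * gives the robot as it stands.
- The arm moves only by the tool send_rows, never from a script. Its arguments are lists of equal length, an entry for each row: "xyz": the shift along the tool's x, y, z in mm, a list of three; "dr": the turn, a rotation vector about the tool's x, y, z in rad, a list of three. A call has exactly 10 rows; each row is the pose to reach, as a shift and turn from the pose commanded when the call began, along the tool's axes at that moment; what a row does not reach only later rows make up. A row lasts 1/12 s, in which the tool goes at most 41.7 mm and 7.16 degrees, less where a joint would pass 70% of its speed; a pose out of reach is approached as far as the arm can. A call with a gripper value outside its range is refused whole. "jaw" is the finger opening in mm, from 0 to 87, set as the call begins (left out, the last holds). The fingers move at their own pace and stop on an object; "grip_force" is the grip in N (left out, the last holds). Time passes only in rows, so rows that repeat a pose let the fingers close, or fill a call up. It gives the time, the measured TCP pose, the force, the opening and the grip force at its end, in the units of the state.
- get_state(): the state, without advancing time (a new reading comes with each control period).
- get_image(name): name is "side" or "top" or "wrist"; returns the picture (384x512x3 uint8, red, green, blue); there is no depth.
- calibration(name): a dict with "vfov" (degrees; the focal length in pixels is half the picture's height over the tangent of half this angle, whatever the lens; pixels are square), "cx", "cy" (the principal point, pixels), "k1" (the pictures are not rectified: a ray, as slopes to the right and down, at radius r is drawn at 1 + k1 r^2 times it, then the intrinsics apply), "rvec" (rotation vector, rad) and "tvec" (3), from world to camera coordinates, as OpenCV has them; the wrist camera has in their place "hand_eye" (4x4, takes a point from camera to tool coordinates, whose origin is the TCP and whose axes are the flange's). Camera axes: x right, y down, z forward; pixel columns grow to the right and rows downward; lengths in m; the calibration is good to about 2 mm. A picture is of the moment at which its call begins: read the wrist's pose just before it. calibration takes no time and is no camera call.
- close_job(): hands the job in; it is judged then, once.
The state is a dict: "time": time; "joint_positions": joint angles; "qd": joint speeds; "joint_torque": joint torques, N m; "position": TCP position; "tool_rot": TCP orientation; "ft_force": force on the tool from outside, world axes, zero at the start; "torque": the same for the moment, N m; "grip_width": opening from 0.0 (shut) to 1.0 (fully open); "grip_force": force on a finger pad.
Only numpy, scipy, OpenCV 4.12 (cv2) and the standard library are available. Lean on these libraries where they do the work, as an engineer would, in place of code of your own. Each camera call takes 0.05 s, during which the arm holds its last target. There are 200 camera calls.

## Task

Put the yellow pH pen away in its storage cradle: lay it on the tray with the dark grey cap leading into the flared blue guides, then push it in from behind until the orange catch clicks up behind its tail and holds it. Press it home firmly but don't force it past the click, and leave the beaker, timer, petri dish and blue cap where they are.

Things in the scene. Friction and masses are not known exactly. Their poses are not given: they have to be found in the camera images.
- pen_mid (a point): the middle (along, across and up) of the loose pH pen, lying flat: slim yellow plastic body with display, 136 mm long, and dark grey cap, 177 mm in all, 24 mm thick. The body is 38 mm wide near the blunt tail, narrowing evenly to 32 mm at the cap; the cap is 28 mm wide. Axes: y along the pen towards the cap, x across, z up. About 55 g, balances near its middle; grasp it across its width.
- pen_cap_end (a point): the end of the grey cap, 88.5 mm from the pen's middle along its y axis; the tail's end is as far the other way.
- ph_pen: the whole pen as a solid; origin on its underside, 12 mm below pen_mid, same axes.
- cradle: storage cradle, fixed to the bench: aluminium tray, 230 mm long, 100 mm wide at its mouth, with slippery runner strips 13 mm above the bench, two blue guide rails (tops 28 mm up), white hood (54 mm wide, 51 mm high) at the far end. Origin: on the bench under the hood, mid-width; x the way the pen slides in, z up. Tray from x -0.201 to 0.029. Docked, the pen's middle is at (-0.083, 0, 0.025).
- guide_mouth (a point): centre of the mouth of the guides, 12 mm above the bench, at x = -0.161 in the cradle's frame. Here the guides stand 80 mm apart; over the next 42 mm they converge to 39 mm, then slowly to 35 mm at the hood's opening (136 mm in from this point). Axes as the cradle's.
- pad: sprung rubber pad inside the hood, 26 mm wide, 18 mm tall; origin: centre of the face that meets the cap's end, 24 mm above the bench, at x = -0.0015 in the cradle's frame when free. Pressing it takes 2.2 N at first and 1.1 N more per mm; let go before the catch has clicked, it pushes the pen back out. It bottoms on a hard stop about 8 mm in, where the force rises steeply; over 16 N harms the cap.
- catch_edge (a point): top of the holding edge of the raised orange catch on the tray's centre line, 20 mm above the bench; 14 mm wide, its ramp runs 21 mm back towards the mouth. The light catch sinks under the pen's weight and springs up when the pen's tail has just passed this edge; then the pad is pressed in 7 mm, at about 10 to 14 N of push with friction. Push the tail above this height.
- beaker_250: 250 ml glass beaker, 72 mm wide, 92 mm tall, standing loose on the white magnetic stirrer (its rim 168 mm above the bench); origin at the centre of its foot. To be left alone.
- timer: white bench timer, 64 mm square, 19 mm thick, lying loose; origin at the centre of its underside. To be left alone.
- petri_dish: covered petri dish, 62 mm across, 14 mm high, loose; origin at the centre of its underside. To be left alone.
- cap_blue: loose blue screw cap, 53 mm across, 25 mm high; origin at the centre of its underside. To be left alone.

How it is judged:
By the outcome, as a careful person would: the job done as asked, in the order asked, and still so for the second after the job is handed in, with the robot touching nothing.
It also fails if it takes over 70 s, if anything falls off the work surface, if the arm or the gripper's body presses on something with over 40 N, if the wrist force passes 120 N, or if a joint passes its speed limit or range.

## Working session

There is one attempt and no reset: what is moved stays moved. The work goes in short steps, Python scripts to look and compute and a tool call to move; the robot and the scene stay as the last step left them, time stands still between calls to the robot, and variables do not carry over. Pictures are saved under pics/ and viewed, at most 10 in all, crops included, and the job is handed in when it is done.

Besides the shell and the picture viewer there is one more tool, called after ">>>" as name(argument=value, ...) on one line, values as JSON. send_rows: Moves the arm, as the interface text tells. Its arguments: {"type":"object","properties":{"xyz":{"type":"array"},"dr":{"type":"array"},"jaw":{"type":"number"},"grip_force":{"type":"number"}},"required":["xyz","dr"]}

```bash
mkdir -p pics; ls
python3 - <<'E'
from bench import *
import cv2, numpy as np
s=get_state(); print(s)
ims=[]
for n in ("side","top"):
    c=calibration(n); print(n,c)
    im=get_image(n)[:,:,::-1]; np.save(f"pics/{n}0.npy",im); cv2.imwrite(f"pics/{n}0.png",im)
print(calibration("wrist"))
E
```

```text
pics
{'time': 0.0, 'joint_positions': array([ 1.22409235,  0.32183437, -0.07008301,  1.45167613,  0.02258399,
        1.37080444, -0.05687197]), 'qd': array([-9.84605797e-04,  2.57468174e-04, -9.95224170e-04,  2.85062767e-04,
        4.85851701e-05,  8.24236361e-04,  1.16890602e-03]), 'joint_torque': array([-5.16740620e-04, -4.91288245e+01, -4.03890945e-01, -3.12530172e+01,
       -6.39386172e-02,  4.36903350e-02,  1.60134718e-04]), 'position': array([ 0.22924026, -0.60767222,  0.23845352]), 'tool_rot': array([-3.08873794e+00, -5.63424873e-01,  6.73925822e-04]), 'ft_force': array([ 0.27111065, -1.23064723,  0.74673002]), 'torque': array([-0.01770736,  0.05235981, -0.03490247]), 'grip_force': 0.0, 'grip_width': 0.9996857897413027}
side {'vfov': 44.26416893777004, 'cx': 252.50892799702152, 'cy': 193.42852010521173, 'k1': -0.17236068598346535, 'rvec': array([ 1.95101837, -0.79450965,  0.44076202]), 'tvec': array([-0.49598301,  0.18176269,  1.50481781])}
top {'vfov': 50.181461695074475, 'cx': 263.4711435155739, 'cy': 184.23327700957856, 'k1': -0.02087892695721674, 'rvec': array([ 2.20439365, -2.17748024,  0.06861917]), 'tvec': array([-0.18255497,  0.49353584,  1.20898728])}
{'vfov': 58.1950459438736, 'cx': 257.99795315105706, 'cy': 197.88040434350017, 'k1': 0.0015970045848663764, 'hand_eye': array([[-1.85049760e-04, -9.70620613e-01, -2.40615026e-01,
         6.54120553e-02],
       [ 9.99999868e-01, -2.94996161e-04,  4.20919758e-04,
        -1.05230086e-03],
       [-4.79533903e-04, -2.40614916e-01,  9.70620540e-01,
        -1.45582190e-01],
       [ 0.00000000e+00,  0.00000000e+00,  0.00000000e+00,
         1.00000000e+00]])}
```

View pics/top0.png

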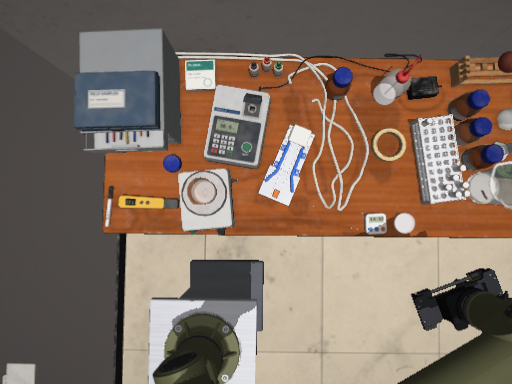

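View pics/side0.png

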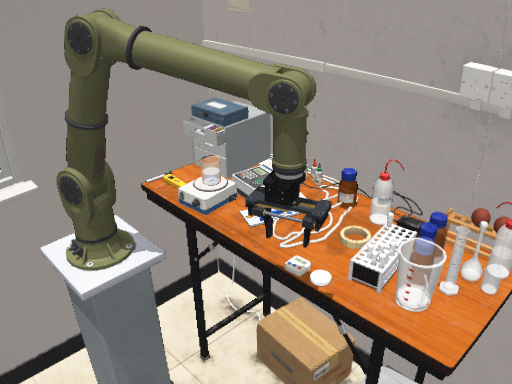

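The top view shows the pen at (118–177, 203) with its cap to the right and the stirrer and beaker close beyond the cap. The cradle is near (287, 165), with the hood at the top (299, 137) and the orange catch at (276, 194). The side view is partly blocked by the arm.

```bash
cat > h.py <<'E'
from bench import *
import cv2, numpy as np
from scipy.spatial.transform import Rotation as R
def cam(n,s=None):
    c=calibration(n); f=192/np.tan(np.radians(c["vfov"]/2))
    if n=="wrist":
        H=c["hand_eye"]; T=np.eye(4); T[:3,:3]=R.from_rotvec(s["tool_rot"]).as_matrix(); T[:3,3]=s["position"]
        M=T@H; Rw,o=M[:3,:3],M[:3,3]
    else:
        Rw=R.from_rotvec(c["rvec"]).as_matrix().T; o=-Rw@c["tvec"]
    K=np.array([[f,0,c["cx"]],[0,f,c["cy"]],[0,0,1]]); return K,np.array([c["k1"],0,0,0.]),Rw,o
def ray(cm,uv,z):
    K,d,Rw,o=cm
    p=cv2.undistortPoints(np.array(uv,float).reshape(-1,1,2),K,d)[:,0]
    v=np.c_[p,np.ones(len(p))]@Rw.T
    return o+v*((z-o[2])/v[:,2])[:,None]
def proj(cm,P):
    K,d,Rw,o=cm; P=np.atleast_2d(P)
    return cv2.projectPoints(((P-o)@Rw).reshape(-1,1,3),np.zeros(3),np.zeros(3),K,d)[0][:,0]
def mask(im,lo,hi):
    return cv2.inRange(cv2.cvtColor(im,cv2.COLOR_BGR2HSV),np.array(lo),np.array(hi))
E
python3 - <<'E'
from h import *
im=np.load("pics/top0.npy").copy(); cm=cam("top")
def blob(m,x0,x1,y0,y1):
    k=np.zeros_like(m);k[y0:y1,x0:x1]=m[y0:y1,x0:x1]
    v,u=np.nonzero(k); return np.c_[u,v].astype(float)
y=blob(mask(im,(20,120,120),(35,255,255)),100,200,190,220)
w=ray(cm,y,0.022); r=cv2.minAreaRect(w[:,:2].astype(np.float32)*1000); print("yellow",len(y),r,y.min(0),y.max(0))
o=blob(mask(im,(3,180,200),(18,255,255)),265,290,180,205); print("orange",len(o),ray(cm,o.mean(0),0.018) if len(o) else 0)
b=blob(mask(im,(100,120,80),(125,255,255)),255,320,135,205)
w=ray(cm,b,0.028)[:,:2]; print("blue",len(b),b.min(0),b.max(0),w.mean(0))
wh=blob(mask(im,(0,0,170),(180,60,255)),255,318,120,207)
w=ray(cm,wh,0.015)[:,:2].astype(np.float32)*1000; r=cv2.minAreaRect(w); print("white",r, cv2.boxPoints(r))
s=get_state()
p=lambda a,b,X:print(a,ray(cm,b,X))
p("cap",[(163,210-7),(177,204)],.012);p("stirrer",[(179,171),(232,171),(180,229)],.06); p("hood top corners",[(291,125),(314,132)],.051);p("bluecap",[(173,163)],.025)
big=cv2.resize(im[115:240,100:330],None,fx=3.4,fy=3.4,interpolation=cv2.INTER_CUBIC); cv2.imwrite("pics/tc.png",big)
E
```

```text
yellow 368 ((437.5203857421875, 186.76272583007812), (134.267578125, 32.301448822021484), 86.92913818359375) [118. 196.] [163. 207.]
orange 22 [[ 0.46865685 -0.21178411  0.018     ]]
blue 290 [265. 142.] [305. 191.] [ 0.55426545 -0.24687138]
white ((562.7347412109375, -243.30784606933594), (256.21685791015625, 186.05001831054688), 0.7782282829284668) [[ 433.37463 -152.03142]
 [ 435.9016  -338.06427]
 [ 692.09485 -334.5843 ]
 [ 689.5679  -148.55142]]
cap [[0.43606471 0.1230025  0.012     ]
 [0.43361311 0.08103326 0.012     ]]
stirrer [[ 0.5282221   0.06760092  0.06      ]
 [ 0.53008769 -0.08527034  0.06      ]
 [ 0.361817    0.06065734  0.06      ]]
hood top corners [[ 0.66818312 -0.2548673   0.051     ]
 [ 0.64836494 -0.32229419  0.051     ]]
bluecap [[0.55507391 0.09328824 0.025     ]]
```

View pics/tc.png

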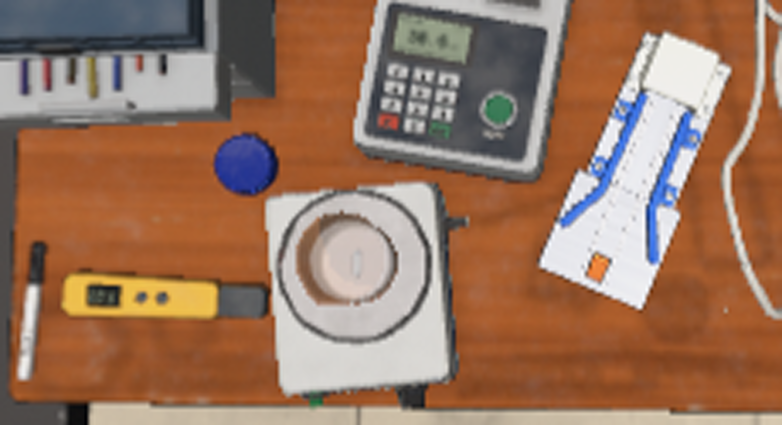

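The crop shows the pen's cap end at (267, 300), about 15 mm short of the stirrer. The tray mouth runs (540, 268)–(643, 308), the catch is at (598, 265) and the hood is at the top right. I'll first move over the cradle for a closer wrist view on the way to the pen.

```bash
cat >> h.py <<'E'
def go(xyz,az):
    s=get_state(); R0=R.from_rotvec(s["tool_rot"]); a=np.radians(az)
    Rt=R.from_matrix(np.array([[np.cos(a),np.sin(a),0],[np.sin(a),-np.cos(a),0],[0,0,-1]]))
    print("at",s["time"],s["position"].round(4),"xyz",(R0.inv().apply(np.array(xyz)-s["position"])*1000).round(1),"dr",(R0.inv()*Rt).as_rotvec().round(4))
E
python3 -c "
from h import *
go((.55,-.24,.26),87)"
```

```text
at 0.1 [ 0.2292 -0.6077  0.2386] xyz [ 429.9 -230.8  -21.1] dr [-1.6000e-03 -1.0000e-03 -1.1576e+00]
```

>>> send_rows(xyz=[[20,-10,-3],[55,-30,-6],[95,-50,-10],[135,-72,-13],[175,-94,-16],[215,-115,-19],[255,-136,-21],[295,-158,-21],[330,-177,-21],[365,-195,-21]], dr=[[0,0,-0.06],[0,0,-0.16],[0,0,-0.27],[0,0,-0.38],[0,0,-0.49],[0,0,-0.6],[0,0,-0.71],[0,0,-0.82],[0,0,-0.92],[0,0,-1.02]], jaw=87)

```text
time: 0.93
position: [0.4908, -0.3081, 0.2606]
tool_rot: [2.416, 2.008, -0.0]
ft_force: [0.5, -0.4, -0.2]
grip_width: 1.002
grip_force: 0.0
```

Run:
```python
from h import *
go((.55,-.24,.26),87)
s=get_state(); im=get_image("wrist")[:,:,::-1]; np.save("pics/w1.npy",im); cv2.imwrite("pics/w1.png",im); np.save("pics/w1s.npy",np.r_[s["position"],s["tool_rot"]]); print(np.abs(s["qd"]).max())
```

```text
at 0.9333 [ 0.4908 -0.3081  0.2606] xyz [77.8 45.7  0.6] dr [-1.000e-04  3.000e-04 -1.313e-01]
0.5155401487241835
```

View pics/w1.png

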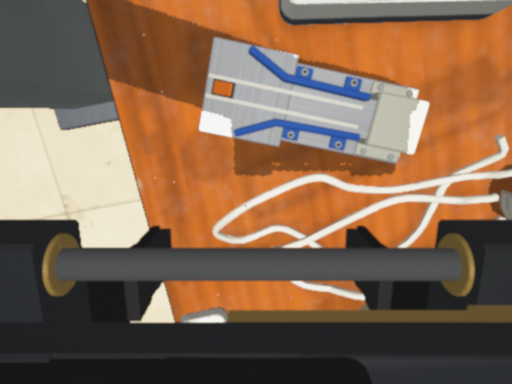

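The wrist view shows the whole cradle: catch at (223, 89), blue rails spanning (235–370, 48–140) and hood at (390, 123).

```bash
cat > cr.py <<'E'
from h import *
def cradle(im,ps):
    cm=cam("wrist",dict(position=ps[:3],tool_rot=ps[3:]))
    b=mask(im,(105,150,60),(125,255,255))
    cs=sorted(cv2.findContours(b,cv2.RETR_EXTERNAL,cv2.CHAIN_APPROX_NONE)[0],key=cv2.contourArea)[-2:]
    o=mask(im,(5,200,120),(18,255,255)); 
    oc=max((c for c in cv2.findContours(mask(im,(4,215,150),(14,255,255)),cv2.RETR_EXTERNAL,cv2.CHAIN_APPROX_SIMPLE)[0]),key=cv2.contourArea)
    L=[]
    for c in cs:
        P=ray(cm,c[:,0],.028)[:,:2]; L.append(P); print("rail",len(c),cv2.minAreaRect((P*1000).astype(np.float32)))
    return cm,L,oc
E
python3 - <<'E'
from cr import *
im=np.load("pics/w1.npy"); ps=np.load("pics/w1s.npy"); cm,L,oc=cradle(im,ps)
print("orange",cv2.contourArea(oc),cv2.boundingRect(oc))
x,y,w,h=208,75,32,28
hsv=cv2.cvtColor(im,cv2.COLOR_BGR2HSV); print(hsv[89,215:235:3], hsv[200,180])
# iterative midline: project on direction, bins, inner edges
d=np.array([.927,-.375]); c0=np.array([.63,-.28])
for it in range(4):
    n=np.array([-d[1],d[0]]); q=[((P-c0)@d,(P-c0)@n) for P in L]
    A=[]
    for s in np.arange(-.11,-.02,.004):
        e=[v[(abs(u-s)<.003)] for u,v in q]
        if min(map(len,e))==0: continue
        hi,lo=(e[0],e[1]) if e[0].mean()>e[1].mean() else (e[1],e[0])
        A.append((s,(hi.min()+lo.max())/2,hi.min()-lo.max()))
    A=np.array(A); k,b=np.polyfit(A[:,0],A[:,1],1); d=d+k*n; d/=np.linalg.norm(d); c0=c0+b*n
    print(np.degrees(np.arctan2(d[1],d[0])),c0)
print((A*1000).round(1).tolist()); print([((u.min()*1000).round(1),(u.max()*1000).round(1)) for u,v in q])
E
```

```text
Traceback (most recent call last):
  File "cr.py", line 7, in cradle
    oc=max((c for c in cv2.findContours(mask(im,(4,215,150),(14,255,255)),cv2.RETR_EXTERNAL,cv2.CHAIN_APPROX_SIMPLE)[0]),key=cv2.contourArea)
ValueError: max() iterable argument is empty
```

```bash
cat > cr.py <<'E'
from h import *
def cradle(im,ps,d,c0,obox):
    cm=cam("wrist",dict(position=ps[:3],tool_rot=ps[3:]))
    b=mask(im,(105,150,60),(125,255,255))
    cs=sorted(cv2.findContours(b,cv2.RETR_EXTERNAL,cv2.CHAIN_APPROX_NONE)[0],key=cv2.contourArea)[-2:]
    L=[ray(cm,c[:,0],.028)[:,:2] for c in cs]
    x,y,w,h=obox; m=np.zeros_like(b); m[y:y+h,x:x+w]=mask(im,(0,110,60),(25,255,255))[y:y+h,x:x+w]
    v,u=np.nonzero(m); O=ray(cm,np.c_[u,v],.018)[:,:2]
    d=np.array(d)/np.linalg.norm(d); c0=np.array(c0)
    for it in range(4):
        n=np.array([-d[1],d[0]]); q=[((P-c0)@d,(P-c0)@n) for P in L]; A=[]
        for s in np.arange(-.11,-.02,.004):
            e=[v[(abs(u-s)<.003)] for u,v in q]
            if min(map(len,e))==0: continue
            hi,lo=(e[0],e[1]) if e[0].mean()>e[1].mean() else (e[1],e[0])
            A.append((s,(hi.min()+lo.max())/2,hi.min()-lo.max()))
        A=np.array(A); k,b=np.polyfit(A[:,0],A[:,1],1); d=d+k*n; d/=np.linalg.norm(d); c0=c0+b*n
    print("dir",np.degrees(np.arctan2(d[1],d[0])),"c0",c0,"n",len(A)); print((A[::3]*1000).round(1).tolist())
    print("rails u",[(round(u.min()*1000,1),round(u.max()*1000,1)) for u,v in q])
    print("orange",len(O),"u",np.percentile((O-c0)@d*1000,[2,98]),"v",((O-c0)@n).mean()*1000)
    return cm,d,c0
E
python3 - <<'E'
from cr import *
cradle(np.load("pics/w1.npy"),np.load("pics/w1s.npy"),(.927,-.375),(.63,-.28),(206,72,36,34))
E
```

```text
dir -22.01113756542588 c0 [ 0.63122442 -0.27697324] n 23
[[-110.0, 0.1, 40.4], [-98.0, 0.0, 39.7], [-86.0, 0.0, 39.5], [-74.0, -0.0, 38.8], [-62.0, -0.0, 38.2], [-50.0, 0.0, 37.7], [-38.0, -0.0, 37.0], [-26.0, -0.0, 36.8]]
rails u [(np.float64(-152.5), np.float64(-20.6)), (np.float64(-152.5), np.float64(-20.7))]
orange 279 u [-184.64850594 -164.36698353] v 0.6680136241070154
```

>>> send_rows(xyz=[[10,5,-5],[25,15,-15],[43,25,-25],[60,35,-35],[75,45,-40],[78,46,-40],[78,46,-40],[78,46,-40],[78,46,-40],[78,46,-40]], dr=[[0,0,-0.03],[0,0,-0.08],[0,0,-0.13],[0,0,-0.13],[0,0,-0.13],[0,0,-0.13],[0,0,-0.13],[0,0,-0.13],[0,0,-0.13],[0,0,-0.13]])

```text
time: 1.82
position: [0.5486, -0.2443, 0.2999]
tool_rot: [-2.289, -2.15, 0.002]
ft_force: [-0.4, 0.6, -0.3]
grip_width: 0.998
grip_force: 0.0
```

```bash
python3 -c "
from h import *
go((.44,.21,.25),87)"
```

```text
at 1.8167 [ 0.5486 -0.2443  0.2999] xyz [ 446.7 -136.7   49.9] dr [-0.0014  0.0005 -0.0103]
```

>>> send_rows(xyz=[[20,-6,0],[60,-18,0],[100,-30,0],[140,-43,0],[180,-55,0],[220,-67,0],[260,-80,0],[300,-92,5],[340,-104,15],[375,-115,25]], dr=[[0,0,0],[0,0,0],[0,0,0],[0,0,0],[0,0,0],[0,0,0],[0,0,0],[0,0,0],[0,0,-0.01],[0,0,-0.01]])

```text
time: 2.65
position: [0.457, 0.1396, 0.2757]
tool_rot: [2.276, 2.162, 0.001]
ft_force: [0.1, -0.2, -0.6]
grip_width: 1.002
grip_force: 0.0
```

>>> send_rows(xyz=[[25,-8,10],[45,-14,25],[55,-18,35],[55,-18,40],[55,-18,40],[55,-18,40],[55,-18,40],[55,-18,40],[55,-18,40],[55,-18,40]], dr=[[0,0,0],[0,0,0],[0,0,0],[0,0,0],[0,0,0],[0,0,0],[0,0,0],[0,0,0],[0,0,0],[0,0,0]])

```text
time: 3.48
position: [0.4427, 0.1939, 0.2358]
tool_rot: [2.277, 2.164, 0.001]
ft_force: [0.0, -0.9, 0.9]
grip_width: 0.995
grip_force: 0.0
```

Run:
```python
from h import *
s=get_state(); im=get_image("wrist")[:,:,::-1]; np.save("pics/w2.npy",im); cv2.imwrite("pics/w2.png",im); np.save("pics/w2s.npy",np.r_[s["position"],s["tool_rot"]]); print(s["position"],s["time"])
cm=cam("wrist",s)
m=mask(im,(20,120,90),(35,255,255)); c=max(cv2.findContours(m,cv2.RETR_EXTERNAL,cv2.CHAIN_APPROX_NONE)[0],key=cv2.contourArea)
print(cv2.boundingRect(c)); P=ray(cm,c[:,0],.022)[:,:2]
r=cv2.minAreaRect((P*1000).astype(np.float32)); print(r); print(cv2.boxPoints(r))
```

```text
[0.44268648 0.19389471 0.23583792] 3.4833
(235, 117, 36, 127)
((436.97869873046875, 187.82223510742188), (136.1144561767578, 35.86611557006836), 87.5449447631836)
[[416.14682 120.59565]
 [451.98    119.0593 ]
 [457.81058 255.04883]
 [421.9774  256.58517]]
```

View pics/w2.png

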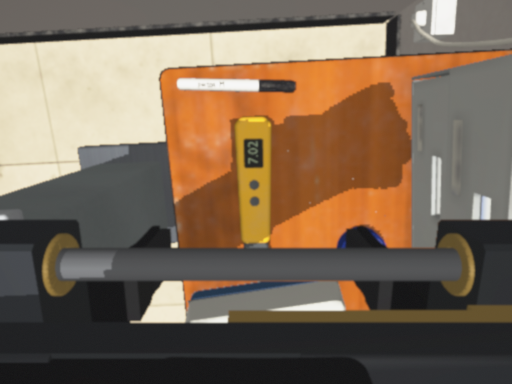

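The wrist view shows the pen with its tail at (254, 118) and cap towards the stirrer at the bottom. The measured yellow length of 136 mm matches the 136 mm given.

Run:
```python
from h import *
import bench; print([n for n in dir(bench) if not n.startswith("__")], getattr(bench,"nose_length",None), [k for k in calibration("wrist")])
im=np.load("pics/w2.npy"); p=np.load("pics/w2s.npy"); cm=cam("wrist",dict(position=p[:3],tool_rot=p[3:]))
m=mask(im,(15,90,60),(38,255,255)); c=max(cv2.findContours(mask(im,(20,120,90),(35,255,255)),cv2.RETR_EXTERNAL,cv2.CHAIN_APPROX_NONE)[0],key=cv2.contourArea)
k=np.zeros_like(m); cv2.drawContours(k,[c],-1,255,-1); v,u=np.nonzero(k); P=ray(cm,np.c_[u,v],.023)[:,:2]
vx,vy,x0,y0=cv2.fitLine((P*1000).astype(np.float32),cv2.DIST_L2,0,.01,.01).ravel(); print(np.degrees(np.arctan2(vy,vx)),x0,y0)
d=np.array([vx,vy]); d*=np.sign(d[1]); u=P*1000@d; tail=np.array([x0,y0])+d*(u.max()-np.array([x0,y0])@d); mid=tail-88.5*d; print("tail",tail,"mid",mid,"grasp",mid+55*d)
for s in (10,60,110):
    q=P[abs(u-(u.max()-s))<3]*1000@np.array([-d[1],d[0]]); print(s,np.ptp(q))
g=(mid+55*d)/1000; go((g[0],g[1],.10),np.degrees(np.arctan2(d[1],d[0])))
```

```text
['MotionError', 'calibration', 'close_job', 'get_image', 'get_state', 'nose_length'] 0.017 ['vfov', 'cx', 'cy', 'k1', 'hand_eye']
88.21784 437.9786 193.05568
tail [439.9351743  255.93861582] mid [437.18287857 167.48142435] grasp [438.89334483 222.45482065]
10 35.78157045619275
60 32.773582984961195
110 30.585388322612516
at 3.5333 [0.4426 0.1941 0.2358] xyz [ 28.2  -5.2 135.8] dr [ 0.0005  0.     -0.0196]
```

>>> send_rows(xyz=[[10,-2,10],[25,-4,35],[28,-5,65],[28,-5,100],[28,-5,135],[28,-5,165],[28,-5,190],[28,-5,205],[28,-5,214],[28,-5,214]], dr=[[0,0,-0.01],[0,0,-0.02],[0,0,-0.02],[0,0,-0.02],[0,0,-0.02],[0,0,-0.02],[0,0,-0.02],[0,0,-0.02],[0,0,-0.02],[0,0,-0.02]])

```text
time: 4.37
position: [0.4367, 0.2228, 0.0194]
tool_rot: [-2.251, -2.187, 0.005]
ft_force: [-0.6, -0.1, -0.5]
grip_width: 1.002
grip_force: 0.0
```

>>> send_rows(xyz=[[0,0,0],[0,0,0],[0,0,0],[0,0,0],[0,0,0],[0,0,0],[0,0,0],[0,0,0],[0,0,0],[0,0,0]], dr=[[0,0,0],[0,0,0],[0,0,0],[0,0,0],[0,0,0],[0,0,0],[0,0,0],[0,0,0],[0,0,0],[0,0,0]], jaw=20, grip_force=15)

```text
time: 5.2
position: [0.4387, 0.2225, 0.0216]
tool_rot: [2.254, 2.188, -0.0]
ft_force: [0.1, 0.7, 0.6]
grip_width: 0.422
grip_force: 15.0
```

>>> send_rows(xyz=[[0,0,-5],[0,0,-15],[0,0,-35],[0,0,-60],[0,0,-90],[0,0,-125],[0,0,-160],[0,0,-190],[0,0,-210],[0,0,-220]], dr=[[0,0,0],[0,0,0],[0,0,0],[0,0,0],[0,0,0],[0,0,0],[0,0,0],[0,0,0],[0,0,0],[0,0,0]])

```text
time: 6.03
position: [0.4396, 0.2237, 0.2453]
tool_rot: [2.251, 2.186, 0.007]
ft_force: [0.4, 0.2, -0.7]
grip_width: 0.425
grip_force: 15.0
```

```bash
cat > tgt.py <<'E'
from h import *
D=np.array([np.cos(np.radians(-22.0)),np.sin(np.radians(-22.0))]); O=np.array([.6391,-.2802])
def tg(x,z,v=0.,az=158.): 
    p=O+D*x+np.array([-D[1],D[0]])*v; print("target",p.round(4),"r",np.hypot(*p).round(3)); go((p[0],p[1],z),az)
E
python3 - <<'E'
from tgt import *
s=get_state(); print(s["grip_width"],s["grip_force"])
tg(-.215,.24)
E
```

```text
0.42486565108738655 14.990500450367108
target [ 0.4398 -0.1997] r 0.483
at 6.0333 [0.4396 0.2237 0.2453] xyz [-423.2   12.5    5. ] dr [ 0.0053  0.0025 -1.2162]
```

>>> send_rows(xyz=[[-10,5,0],[-35,15,0],[-70,25,0],[-108,35,0],[-146,40,0],[-184,40,0],[-222,40,0],[-260,40,0],[-298,35,0],[-335,30,0]], dr=[[0,0,0],[0,0,-0.05],[0,0,-0.14],[0,0,-0.25],[0,0,-0.36],[0,0,-0.47],[0,0,-0.58],[0,0,-0.69],[0,0,-0.8],[0,0,-0.9]])

```text
time: 6.87
position: [0.4597, -0.1001, 0.2395]
tool_rot: [-1.098, -2.94, 0.0]
ft_force: [1.3, -1.2, -0.3]
grip_width: 0.422
grip_force: 15.0
```

```bash
python3 -c "
from tgt import *
tg(-.215,.12)"
```

```text
target [ 0.4398 -0.1997] r 0.483
at 6.8667 [ 0.4597 -0.1001  0.2395] xyz [-50.5 -88.  119.5] dr [-0.0008 -0.0031 -0.3308]
```

>>> send_rows(xyz=[[-4,-8,5],[-14,-24,15],[-24,-42,35],[-35,-60,60],[-42,-72,85],[-46,-80,105],[-46,-80,117],[-46,-80,119],[-46,-80,119],[-46,-80,119]], dr=[[0,0,-0.05],[0,0,-0.12],[0,0,-0.2],[0,0,-0.27],[0,0,-0.29],[0,0,-0.3],[0,0,-0.3],[0,0,-0.3],[0,0,-0.3],[0,0,-0.3]])

```text
time: 7.7
position: [0.443, -0.1881, 0.1224]
tool_rot: [-0.654, -3.072, -0.0]
ft_force: [-0.1, -0.8, -0.2]
grip_width: 0.421
grip_force: 15.0
```

Run:
```python
from tgt import *
from cr import cradle
tg(-.215,.12)
s=get_state(); im=get_image("wrist")[:,:,::-1]; np.save("pics/w3.npy",im); cv2.imwrite("pics/w3.png",im); np.save("pics/w3s.npy",np.r_[s["position"],s["tool_rot"]])
im=get_image("top")[:,:,::-1]; np.save("pics/t3.npy",im); a=cv2.resize(im[110:240,220:350],(520,520),interpolation=cv2.INTER_CUBIC)
w=cv2.imread("pics/w3.png"); cv2.imwrite("pics/c3.png",np.hstack([cv2.resize(w,(400,300)),cv2.resize(a,(300,300))]))
```

```text
target [ 0.4398 -0.1997] r 0.483
at 7.7 [ 0.443  -0.1881  0.1224] xyz [ -1.7 -11.9   2.4] dr [ 0.0001 -0.0006 -0.0353]
```

View pics/c3.png

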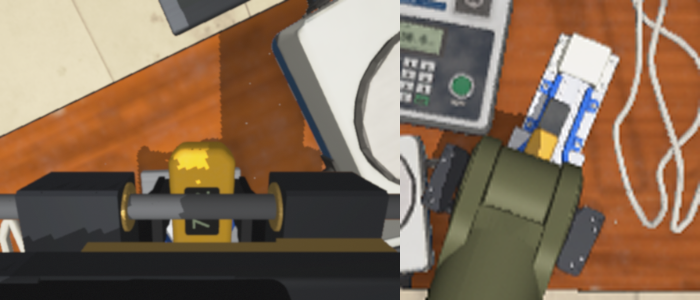

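The pen is held centred between the fingers (wrist tail at (205, 160) in the composite). The top view shows the cap above the guides near (553, 110), pointing along the tray.

>>> send_rows(xyz=[[-1,-4,5],[-2,-9,15],[-2,-12,30],[-2,-12,45],[-2,-12,55],[-2,-12,60],[-2,-12,62],[-2,-12,62],[-2,-12,62],[-2,-12,62]], dr=[[0,0,-0.01],[0,0,-0.03],[0,0,-0.035],[0,0,-0.035],[0,0,-0.035],[0,0,-0.035],[0,0,-0.035],[0,0,-0.035],[0,0,-0.035],[0,0,-0.035]])

```text
time: 8.63
position: [0.4407, -0.2003, 0.0612]
tool_rot: [0.6, 3.082, -0.001]
ft_force: [0.5, 0.0, -1.1]
grip_width: 0.428
grip_force: 15.0
```

Run:
```python
from tgt import *
tg(-.215,.06)
im=get_image("top")[:,:,::-1]; np.save("pics/t4.npy",im); cm=cam("top")
N=np.array([-D[1],D[0]])
hsv=cv2.cvtColor(im,cv2.COLOR_BGR2HSV)
dark=cv2.inRange(hsv,np.array((0,0,20)),np.array((180,90,120))); blue=mask(im,(100,120,80),(125,255,255)); yel=mask(im,(20,120,90),(35,255,255))
for nm,m,z in (("cap",dark,.05),("blue",blue,.028),("yellow",yel,.055)):
    k=np.zeros_like(m); k[125:195,255:320]=m[125:195,255:320]; v,u=np.nonzero(k); P=ray(cm,np.c_[u,v],z)[:,:2]-O; a=P@D*1000; b=P@N*1000
    for s in range(-170,-20,15):
        q=b[abs(a-s)<7]
        if len(q)>3: print(nm,s,len(q),q.min().round(1),q.max().round(1),q.mean().round(1))
cv2.imwrite("pics/c4.png",cv2.resize(im[110:230,230:350],(600,600),interpolation=cv2.INTER_CUBIC))
```

```text
target [ 0.4398 -0.1997] r 0.483
at 8.6333 [ 0.4407 -0.2003  0.0612] xyz [1.1 0.2 1.2] dr [-0.0003  0.0015 -0.0006]
cap -170 177 -56.2 61.5 7.9
cap -155 210 -69.6 59.1 -5.6
cap -140 75 -64.0 84.9 -13.3
cap -125 17 16.5 81.4 58.9
cap -110 36 -13.5 84.4 28.1
cap -95 63 -13.9 104.2 23.9
cap -80 63 -13.7 109.9 28.0
cap -65 30 -11.9 116.8 78.3
cap -50 27 92.9 122.5 110.2
cap -35 37 -22.7 129.3 104.3
blue -140 16 -35.3 34.9 4.2
blue -125 27 -31.9 30.2 -3.5
blue -110 36 -37.7 36.6 -0.3
blue -95 37 -38.1 37.3 -1.4
blue -80 22 -26.3 24.3 -2.9
blue -65 22 -25.6 25.0 -0.4
blue -50 50 -38.0 36.9 -1.8
blue -35 27 -36.9 31.0 -3.6
yellow -140 32 -16.0 15.1 -2.7
yellow -125 46 -15.8 14.9 -1.2
yellow -110 21 -14.0 14.5 0.2
```

View pics/c4.png

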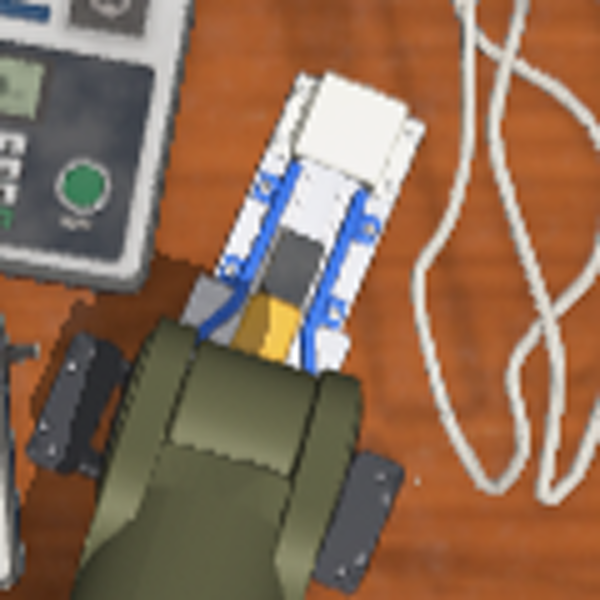

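The view shows the cap and body centred between the blue rails, clear of the hood. I'll lower the pen onto the runners.

>>> send_rows(xyz=[[0,0,3],[0,0,8],[0,0,13],[0,0,18],[0,0,21],[0,0,23],[0,0,24],[0,0,25],[0,0,25],[0,0,25]], dr=[[0,0,0],[0,0,0],[0,0,0],[0,0,0],[0,0,0],[0,0,0],[0,0,0],[0,0,0],[0,0,0],[0,0,0]])

```text
time: 9.52
position: [0.4402, -0.2001, 0.0356]
tool_rot: [0.601, 3.083, -0.0]
ft_force: [0.4, 0.0, 0.2]
grip_width: 0.42
grip_force: 15.0
```

>>> send_rows(xyz=[[0,0,0.5],[0,0,1],[0,0,1],[0,0,1.5],[0,0,1.5],[0,0,1.5],[0,0,1.5],[0,0,1.5],[0,0,1.5],[0,0,1.5]], dr=[[0,0,0],[0,0,0],[0,0,0],[0,0,0],[0,0,0],[0,0,0],[0,0,0],[0,0,0],[0,0,0],[0,0,0]])

```text
time: 10.35
position: [0.4403, -0.2002, 0.0343]
tool_rot: [0.601, 3.083, -0.0]
ft_force: [-0.1, 0.3, 3.7]
grip_width: 0.419
grip_force: 15.0
```

Contact reads 3.7 N upward at the expected height. Opening the jaws and rising.

>>> send_rows(xyz=[[0,0,0],[0,0,0],[0,0,0],[0,0,0],[0,0,-2],[0,0,-10],[0,0,-25],[0,0,-45],[0,0,-60],[0,0,-65]], dr=[[0,0,0],[0,0,0],[0,0,0],[0,0,0],[0,0,0],[0,0,0],[0,0,0],[0,0,0],[0,0,0],[0,0,0]], jaw=65)

```text
time: 11.18
position: [0.4417, -0.2007, 0.1019]
tool_rot: [0.6, 3.079, -0.003]
ft_force: [-0.4, -0.1, 0.0]
grip_width: 0.748
grip_force: 0.0
```

Run:
```python
from tgt import *
s=get_state(); im=get_image("wrist")[:,:,::-1]; np.save("pics/w5.npy",im); cv2.imwrite("pics/w5.png",im); cm=cam("wrist",s); N=np.array([-D[1],D[0]])
m=mask(im,(20,120,90),(35,255,255)); c=max(cv2.findContours(m,cv2.RETR_EXTERNAL,cv2.CHAIN_APPROX_NONE)[0],key=cv2.contourArea)
P=ray(cm,c[:,0],.035)[:,:2]-O; a=P@D*1000; b=P@N*1000; print("tail x",a.min(), "front seen",a.max())
for t in (8,20,40,60):
    q=b[abs(a-a.min()-t)<3]; print(t,q.min(),q.max()) if len(q) else 0
tg(-.268,.10)
```

```text
tail x -168.47627387752735 front seen -137.9373778104433
8 -15.83713507739997 16.806896692950176
20 -14.769360949674418 174.77057896250224
target [ 0.3906 -0.1798] r 0.43
at 11.2333 [ 0.4417 -0.2008  0.1017] xyz [55.2  0.3  1.5] dr [-0.0009  0.0046 -0.0008]
```

View pics/w5.png

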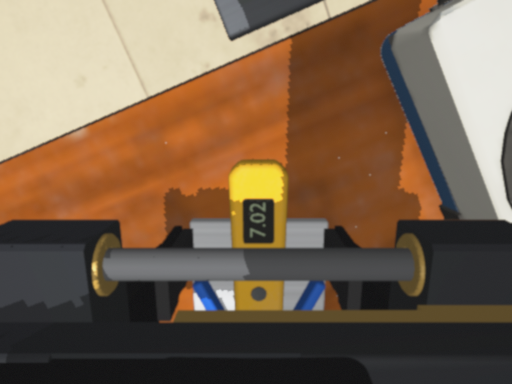

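The pen lies straight on the tray with its tail at (258, 161), rails symmetric on both sides. I'll move behind the tail with the jaws shut.

Run:
```python
from tgt import *
s=get_state(); cm=cam("wrist",s); N=np.array([-D[1],D[0]])
P=ray(cm,[(258,161),(232,185),(287,185)],.030)[:,:2]-O; print(P@D*1000,P@N*1000)
```

```text
[-248.45030263 -232.97504088 -232.95279073] [  0.42108848 -16.30409521  19.03700991]
```

>>> send_rows(xyz=[[5,0,0],[15,0,0],[27,0,0],[40,0,0],[50,0,0],[54,0,0],[55,0,0],[55,0,0],[55,0,0],[55,0,0]], dr=[[0,0,0],[0,0,0],[0,0,0],[0,0,0],[0,0,0],[0,0,0],[0,0,0],[0,0,0],[0,0,0],[0,0,0]], jaw=0)

```text
time: 12.07
position: [0.3896, -0.1796, 0.0991]
tool_rot: [0.601, 3.083, 0.0]
ft_force: [0.4, -0.4, -0.4]
grip_width: 0.075
grip_force: 0.0
```

Run:
```python
from tgt import *
tg(-.268,.04); print(get_state()["grip_width"])
```

```text
target [ 0.3906 -0.1798] r 0.43
at 12.0667 [ 0.3896 -0.1796  0.0991] xyz [-1.   0.1 59.1] dr [ 0.0002  0.0004 -0.0008]
0.07460895634616434
```

>>> send_rows(xyz=[[0,0,5],[0,0,15],[0,0,28],[0,0,40],[0,0,50],[0,0,56],[0,0,59],[0,0,59],[0,0,59],[0,0,59]], dr=[[0,0,0],[0,0,0],[0,0,0],[0,0,0],[0,0,0],[0,0,0],[0,0,0],[0,0,0],[0,0,0],[0,0,0]], jaw=0)

```text
time: 12.9
position: [0.3896, -0.1796, 0.0405]
tool_rot: [0.601, 3.083, -0.001]
ft_force: [-0.0, 0.2, 0.4]
grip_width: 0.004
grip_force: 0.0
```

Run:
```python
from tgt import *
tg(-.268,.04); print(get_state()["grip_width"],get_state()["ft_force"])
```

```text
target [ 0.3906 -0.1798] r 0.43
at 12.9 [ 0.3896 -0.1796  0.0405] xyz [-1.   0.2  0.5] dr [-0.0002  0.0011 -0.0009]
0.004143837954993627 [-0.02174167  0.16637497  0.42536994]
```

>>> send_rows(xyz=[[-2,0,0],[-5,0,0],[-9,0,0],[-13,0,0],[-17,0,0],[-21,0,0],[-25,0,0],[-29,0,0],[-33,0,0],[-36,0,0]], dr=[[0,0,0],[0,0,0],[0,0,0],[0,0,0],[0,0,0],[0,0,0],[0,0,0],[0,0,0],[0,0,0],[0,0,0]])

```text
time: 13.73
position: [0.423, -0.1931, 0.04]
tool_rot: [0.601, 3.083, -0.0]
ft_force: [-0.8, 0.3, 0.6]
grip_width: 0.008
grip_force: 0.1
```

>>> send_rows(xyz=[[-3,0,0],[-7,0,0],[-11,0,0],[-15,0,0],[-19,0,0],[-23,0,0],[-27,0,0],[-30,0,0],[-32,0,0],[-33,0,0]], dr=[[0,0,0],[0,0,0],[0,0,0],[0,0,0],[0,0,0],[0,0,0],[0,0,0],[0,0,0],[0,0,0],[0,0,0]])

```text
time: 14.57
position: [0.4534, -0.2054, 0.04]
tool_rot: [0.601, 3.084, 0.0]
ft_force: [0.0, 0.2, 0.5]
grip_width: 0.009
grip_force: 0.1
```

Run:
```python
from tgt import *
s=get_state(); N=np.array([-D[1],D[0]]); p=s["position"][:2]-O; print(p@D*1000,p@N*1000,s["position"][2],s["ft_force"],s["ft_force"][:2]@D)
im=get_image("side")[:,:,::-1]; np.save("pics/s6.npy",im); cv2.imwrite("pics/s6.png",cv2.resize(im[150:270,180:340],(640,480),interpolation=cv2.INTER_CUBIC))
```

```text
-200.22740539674976 -0.2681607461668792 0.040006463211593485 [0.02490548 0.22647349 0.51636304] -0.061746502515175786
```

View pics/s6.png

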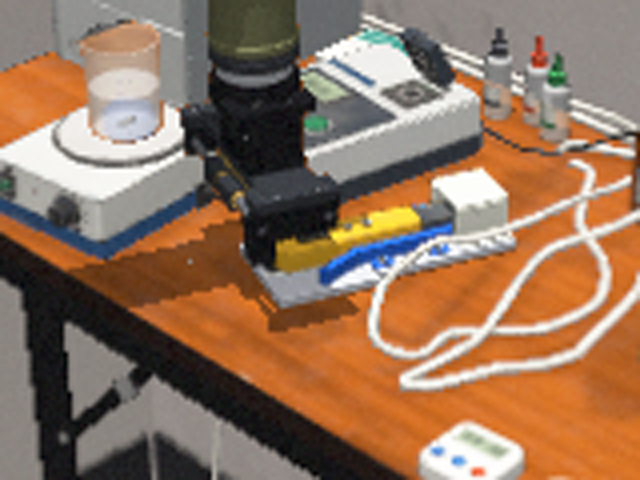

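The side view shows the pen in the guides with the cap entering the hood at (435, 212) and the gripper on its tail. The rest of the push goes in small steps with the force checked.

>>> send_rows(xyz=[[-1,0,0],[-2,0,0],[-4,0,0],[-6,0,0],[-8,0,0],[-9,0,0],[-10,0,0],[-11,0,0],[-12,0,0],[-12,0,0]], dr=[[0,0,0],[0,0,0],[0,0,0],[0,0,0],[0,0,0],[0,0,0],[0,0,0],[0,0,0],[0,0,0],[0,0,0]])

```text
time: 15.45
position: [0.4632, -0.2095, 0.0396]
tool_rot: [-0.6, -3.081, -0.0]
ft_force: [-4.0, 1.0, 1.4]
grip_width: 0.007
grip_force: 2.0
```

>>> send_rows(xyz=[[-0.5,0,0],[-1,0,0],[-1.5,0,0],[-2,0,0],[-2,0,0],[-2,0,0],[-2,0,0],[-2,0,0],[-2,0,0],[-2,0,0]], dr=[[0,0,0],[0,0,0],[0,0,0],[0,0,0],[0,0,0],[0,0,0],[0,0,0],[0,0,0],[0,0,0],[0,0,0]])

```text
time: 16.28
position: [0.4649, -0.2101, 0.0396]
tool_rot: [-0.6, -3.081, -0.001]
ft_force: [-5.2, 2.3, 1.4]
grip_width: 0.005
grip_force: 2.9
```

>>> send_rows(xyz=[[-0.5,0,0],[-1,0,0],[-1.5,0,0],[-2,0,0],[-2.5,0,0],[-2.5,0,0],[-2.5,0,0],[-2.5,0,0],[-2.5,0,0],[-2.5,0,0]], dr=[[0,0,0],[0,0,0],[0,0,0],[0,0,0],[0,0,0],[0,0,0],[0,0,0],[0,0,0],[0,0,0],[0,0,0]])

```text
time: 17.12
position: [0.4663, -0.2108, 0.0394]
tool_rot: [-0.6, -3.079, -0.001]
ft_force: [-7.1, 2.4, 3.2]
grip_width: 0.01
grip_force: 3.9
```

>>> send_rows(xyz=[[-0.3,0,0],[-0.6,0,0],[-1,0,0],[-1,0,0],[-1,0,0],[-1,0,0],[-1,0,0],[-1,0,0],[-1,0,0],[-1,0,0]], dr=[[0,0,0],[0,0,0],[0,0,0],[0,0,0],[0,0,0],[0,0,0],[0,0,0],[0,0,0],[0,0,0],[0,0,0]])

```text
time: 17.95
position: [0.4669, -0.211, 0.0393]
tool_rot: [-0.6, -3.078, -0.001]
ft_force: [-8.0, 2.7, 3.6]
grip_width: 0.003
grip_force: 4.3
```

>>> send_rows(xyz=[[-0.3,0,0],[-0.6,0,0],[-1,0,0],[-1.3,0,0],[-1.5,0,0],[-1.5,0,0],[-1.5,0,0],[-1.5,0,0],[-1.5,0,0],[-1.5,0,0]], dr=[[0,0,0],[0,0,0],[0,0,0],[0,0,0],[0,0,0],[0,0,0],[0,0,0],[0,0,0],[0,0,0],[0,0,0]])

```text
time: 18.78
position: [0.4677, -0.2113, 0.0391]
tool_rot: [-0.6, -3.077, -0.001]
ft_force: [-8.1, 3.5, 3.6]
grip_width: 0.002
grip_force: 4.9
```

Run:
```python
from tgt import *
s=get_state(); p=s["position"][:2]-O; print(p@D*1000,s["ft_force"],s["ft_force"][:2]@D)
```

```text
-184.733960315821 [-8.05664767  3.53498089  3.64628467] -8.794220790298946
```

>>> send_rows(xyz=[[-0.3,0,0],[-0.6,0,0],[-1,0,0],[-1.2,0,0],[-1.2,0,0],[-1.2,0,0],[-1.2,0,0],[-1.2,0,0],[-1.2,0,0],[-1.2,0,0]], dr=[[0,0,0],[0,0,0],[0,0,0],[0,0,0],[0,0,0],[0,0,0],[0,0,0],[0,0,0],[0,0,0],[0,0,0]])

```text
time: 19.62
position: [0.4684, -0.2116, 0.039]
tool_rot: [-0.599, -3.076, -0.002]
ft_force: [-9.1, 3.8, 3.7]
grip_width: 0.003
grip_force: 5.4
```

>>> send_rows(xyz=[[-0.3,0,0],[-0.6,0,0],[-1,0,0],[-1,0,0],[-1,0,0],[-1,0,0],[-1,0,0],[-1,0,0],[-1,0,0],[-1,0,0]], dr=[[0,0,0],[0,0,0],[0,0,0],[0,0,0],[0,0,0],[0,0,0],[0,0,0],[0,0,0],[0,0,0],[0,0,0]])

```text
time: 20.45
position: [0.469, -0.2119, 0.0389]
tool_rot: [-0.599, -3.075, -0.002]
ft_force: [-10.1, 4.6, 5.1]
grip_width: 0.007
grip_force: 5.7
```

Run:
```python
from tgt import *
s=get_state(); p=s["position"][:2]-O; print(p@D*1000,s["ft_force"],s["ft_force"][:2]@D)
im=get_image("side")[:,:,::-1]; np.save("pics/s7.npy",im); cv2.imwrite("pics/s7.png",im)
```

```text
-183.3488001208759 [-10.05559459   4.57528546   5.1199787 ] -11.037317051625426
```

>>> send_rows(xyz=[[-0.3,0,0],[-0.6,0,0],[-0.8,0,0],[-0.8,0,0],[-0.8,0,0],[-0.8,0,0],[-0.8,0,0],[-0.8,0,0],[-0.8,0,0],[-0.8,0,0]], dr=[[0,0,0],[0,0,0],[0,0,0],[0,0,0],[0,0,0],[0,0,0],[0,0,0],[0,0,0],[0,0,0],[0,0,0]])

```text
time: 21.33
position: [0.4694, -0.212, 0.0388]
tool_rot: [-0.599, -3.074, -0.002]
ft_force: [-11.3, 4.5, 4.8]
grip_width: 0.009
grip_force: 6.1
```

Run:
```python
from tgt import *
s=get_state(); p=s["position"][:2]-O; print(p@D*1000,s["ft_force"],s["ft_force"][:2]@D)
```

```text
-182.88464478044577 [-11.31618538   4.53440468   4.84036252] -12.190802269010485
```

>>> send_rows(xyz=[[-0.3,0,0],[-0.6,0,0],[-0.8,0,0],[-0.8,0,0],[-0.8,0,0],[-0.8,0,0],[-0.8,0,0],[-0.8,0,0],[-0.8,0,0],[-0.8,0,0]], dr=[[0,0,0],[0,0,0],[0,0,0],[0,0,0],[0,0,0],[0,0,0],[0,0,0],[0,0,0],[0,0,0],[0,0,0]])

```text
time: 22.17
position: [0.4697, -0.2122, 0.0386]
tool_rot: [-0.599, -3.073, -0.002]
ft_force: [-12.4, 4.9, 6.7]
grip_width: 0.003
grip_force: 6.5
```

Run:
```python
from tgt import *
f=[]
for i in range(3):
    s=get_state(); f.append(s["ft_force"][:2]@D); get_image("side")
p=s["position"][:2]-O; print(p@D*1000,f)
```

```text
-182.5960554753241 [np.float64(-13.34776804274887), np.float64(-13.702117179867422), np.float64(-13.082439542674088)]
```

13.3 N with the stiffness rising suggests the pen is at or past the click. I'll ease back and look.

>>> send_rows(xyz=[[0.5,0,0],[1,0,0],[1.5,0,0],[2,0,0],[2.5,0,0],[3,0,0],[3.5,0,0],[4,0,0],[4,0,0],[4,0,0]], dr=[[0,0,0],[0,0,0],[0,0,0],[0,0,0],[0,0,0],[0,0,0],[0,0,0],[0,0,0],[0,0,0],[0,0,0]])

```text
time: 23.15
position: [0.4687, -0.2117, 0.039]
tool_rot: [-0.6, -3.08, -0.001]
ft_force: [-5.2, 2.8, -0.8]
grip_width: 0.009
grip_force: 2.8
```

Run:
```python
from tgt import *
s=get_state();p=s["position"][:2]-O; print(p@D*1000,s["position"][2],s["ft_force"],s["ft_force"][:2]@D)
```

```text
-183.62862572313801 0.038979086887965614 [-5.22292896  2.82839597 -0.7937086 ] -5.902151187774241
```

>>> send_rows(xyz=[[0.5,0,0],[1,0,0],[1.5,0,0],[2,0,0],[2.5,0,0],[3,0,0],[3.5,0,0],[4,0,0],[4,0,0],[4,0,0]], dr=[[0,0,0],[0,0,0],[0,0,0],[0,0,0],[0,0,0],[0,0,0],[0,0,0],[0,0,0],[0,0,0],[0,0,0]])

```text
time: 23.98
position: [0.4677, -0.2113, 0.0406]
tool_rot: [0.6, 3.081, -0.001]
ft_force: [0.2, 0.4, -0.5]
grip_width: 0.004
grip_force: 0.0
```

Run:
```python
from tgt import *
s=get_state();p=s["position"][:2]-O; print(p@D*1000,s["position"][2],s["ft_force"],s["ft_force"][:2]@D)
```

```text
-184.70155083749302 0.04059621999586066 [ 0.15567578  0.41271046 -0.54344364] -0.010263993886064623
```

Force is now zero where the push earlier needed 8.8 N, so the catch appears to hold the pen. I'll retreat and check.

>>> send_rows(xyz=[[5,0,0],[12,0,0],[20,0,0],[25,0,-5],[25,0,-20],[25,0,-40],[25,0,-65],[25,0,-90],[25,0,-110],[25,0,-120]], dr=[[0,0,0],[0,0,0],[0,0,0],[0,0,0],[0,0,0],[0,0,0],[0,0,0],[0,0,0],[0,0,0],[0,0,0]])

```text
time: 24.82
position: [0.4445, -0.2018, 0.1631]
tool_rot: [0.6, 3.08, -0.003]
ft_force: [0.7, -0.3, -0.9]
grip_width: 0.006
grip_force: 0.0
```

>>> send_rows(xyz=[[0,5,-5],[0,5,-5],[0,5,-5],[0,5,-5],[0,5,-5],[0,5,-5],[0,5,-5],[0,5,-5],[0,5,-5],[0,5,-5]], dr=[[0,0,0],[0,0,0],[0,0,0],[0,0,0],[0,0,0],[0,0,0],[0,0,0],[0,0,0],[0,0,0],[0,0,0]])

```text
time: 25.65
position: [0.4455, -0.1968, 0.1649]
tool_rot: [-0.601, -3.084, 0.0]
ft_force: [0.5, -0.1, 0.3]
grip_width: 0.004
grip_force: 0.0
```

Run:
```python
from tgt import *
s=get_state(); cm=cam("wrist",s); w=get_image("wrist")[:,:,::-1]; np.save("pics/w8.npy",w); sd=get_image("side")[:,:,::-1]
pt=np.r_[O+D*-.1715,.025]; u=proj(cm,pt)[0]; us=proj(cam("side"),pt)[0]; print(s["position"],u,us)
def crop(im,c,r):
    x,y=np.clip(int(c[0])-r,0,512-2*r),np.clip(int(c[1])-r,0,384-2*r); print(x,y); return cv2.resize(im[y:y+2*r,x:x+2*r],(400,400),interpolation=cv2.INTER_CUBIC)
cv2.imwrite("pics/f.png",np.hstack([crop(w,u,70),crop(sd,us,40)]))
```

```text
[ 0.44545883 -0.19684713  0.1649318 ] [251.80796351 235.98638637] [252.49466537 212.46402325]
181 165
212 172
```

View pics/f.png

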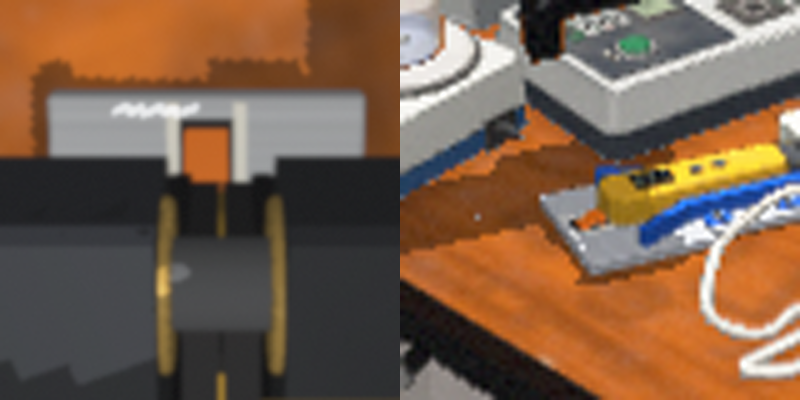

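The side view (right) shows the orange catch raised directly behind the yellow tail. In the wrist view (left) the gripper hides the tail, so I'll move once more and measure the tail position numerically.

>>> send_rows(xyz=[[0,0,-10],[-5,0,-30],[-20,0,-50],[-40,0,-65],[-60,0,-70],[-75,0,-70],[-80,0,-70],[-80,0,-70],[-80,0,-70],[-80,0,-70]], dr=[[0,0,0],[0,0,0],[0,0,0],[0,0,0],[0,0,0],[0,0,0],[0,0,0],[0,0,0],[0,0,0],[0,0,0]])

```text
time: 26.58
position: [0.5187, -0.2265, 0.2349]
tool_rot: [-0.6, -3.083, 0.0]
ft_force: [-0.1, -0.1, 0.5]
grip_width: 0.006
grip_force: 0.0
```

Run:
```python
from tgt import *
s=get_state(); cm=cam("wrist",s); im=get_image("wrist")[:,:,::-1]; np.save("pics/w9.npy",im)
hsv=cv2.cvtColor(im,cv2.COLOR_BGR2HSV)
# sample colours along the centre line in cradle x
for x in range(-205,-150,2):
    u=proj(cm,np.r_[O+D*x/1000,.020])[0].round().astype(int); print(x,u,hsv[u[1],u[0]] if 0<=u[1]<384 else None)
m=mask(im,(20,120,90),(35,255,255)); c=max(cv2.findContours(m,cv2.RETR_EXTERNAL,cv2.CHAIN_APPROX_NONE)[0],key=cv2.contourArea)
for z in (.025,.035): print(z,((ray(cm,c[:,0],z)[:,:2]-O)@D).min()*1000)
```

```text
-205 [253 105] [ 12 190 177]
-203 [253 107] [  9  93 178]
-201 [253 109] [  0   0 238]
-199 [253 111] [  0   0 244]
-197 [253 113] [  0   0 245]
-195 [253 115] [105   5 214]
-193 [253 117] [  9  69 111]
-191 [253 119] [ 14 191 239]
-189 [253 121] [ 17 201 246]
-187 [253 123] [ 17 200 246]
-185 [253 125] [ 17 200 246]
-183 [253 127] [ 17 200 246]
-181 [253 129] [ 18 200 246]
-179 [253 131] [ 18 199 246]
-177 [253 133] [ 17 192 246]
-175 [253 135] [ 20 175 246]
-173 [253 137] [ 15 206 214]
-171 [253 139] [ 22 201 221]
-169 [253 141] [ 25 190 244]
-167 [253 143] [ 27 187 246]
-165 [253 145] [ 27 191 246]
-163 [253 147] [ 27 192 246]
-161 [253 149] [ 27 190 246]
-159 [253 151] [ 27 191 246]
-157 [253 153] [ 27 191 246]
-155 [253 155] [ 27 190 246]
-153 [253 157] [ 27 188 246]
-151 [253 159] [ 26 191 246]
0.025 18.19075192429876
0.035 12.135152030124157
```

The orange catch shows its full length (x −193 to −174 mm) and the yellow tail starts at about −172 mm, against −171.5 mm when docked. The pen is latched and the gripper is clear, so I'll hand in.

```bash
python3 -c "
from bench import *
print(close_job())"
```

```text
the job is handed in; nothing more can be done
None
```

The pH pen is docked in its cradle with the orange catch up behind its tail (peak reading about 13.7 N, limit 16 N), the beaker, timer, petri dish and blue cap were not touched, and the job was handed in at about 27 s.

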